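# Put the sharpening stone away under its spring flap

### The arm

A 6-joint arm with a two-finger parallel gripper is mounted at the origin on the work surface. World frame = base frame: x ahead of the robot, y to its left, z up, the work surface at z = 0. Lengths are in m, angles in degrees, forces in N, time in s.
With the tool pointing down it reaches from about 0.375 to 0.9 m from the base axis. Payload 3.1 kg.
Tool frame: the origin (TCP) lies at the centre of the arm's flange, where the gripper is bolted on; the fingertips stand 182 mm ahead of it and the grasp point (between the pads) lies 164 mm ahead of it; x points along the fingers, z is the direction in which the jaws open and shut, and the axes are right-handed (so a half turn about x gives the same grasp; the last joint's range is limited). The gripper opens to 87 mm and grips with 3 to 60 N. Pads are 19 mm wide; open, the fingers measure 117 mm over their backs; the gripper's body (75 mm by 190 mm) begins 51 mm behind the grasp point.
Start: joints at [-74.914, 30.224, 82.088, -0, 67.689, -10.227], TCP at [0.267, -0.565, 0.405] pointing down, gripper open.
Joint ranges: [-176.69, 176.69], [-43.24, 126.21], [12.49, 139.97], [-82, 262], [0, 151.66], [-163.58, 163.58]. Speed limits (degrees/s): [159.86, 159.86, 180, 180, 180, 180].

### API

Orientations are given as a 3x3 rotation matrix whose columns are the frame's x, y, z axes.
In Python, from rig import bot gives the robot as it stands.
- The arm moves only by the shell command python3 -m crank 'ROWS' [OPENING]. ROWS is JSON, a list of rows, each an object with "offset": the shift along the tool's x, y, z in m, a list of three; "spin": the turn about the tool's x in rad. A call has 1 to 12 rows; each row shifts and turns the commanded pose from where the row before left it, along the tool's axes as they then stand; what a row does not reach is not made up. A row lasts 1/10 s, in which the tool goes at most 50 mm and 8.59 degrees, less where a joint would pass 70% of its speed; a pose out of reach is approached as far as the arm can. A call is refused whole if a number of a shift passes 0.05 or a number of a turn 0.15, either way. A call with a gripper value outside its range is refused whole. OPENING is the finger opening in m, from 0 to 0.087, set as the call begins (- or left out, the last holds). The fingers move at their own pace and stop on an object; the grip force is fixed at half the most. Time passes only in rows, so rows that do not move let the fingers close. It gives the time, the measured TCP pose, the force and the opening at its end, in the units of the state.
- bot.read_state(): the state, without advancing time (a new reading comes with each control period).
- bot.capture(name): name is "scene" or "side" or "wrist"; returns a dict with "pixels" (400x640x3 uint8, blue, green, red), "depth" (400x640 float32, m along the optical axis (not along the pixel's ray), 0 where there is no reading), "K" (3x3 intrinsics, pixels), "world_to_cam" (4x4, takes a point from world to camera coordinates). Camera axes: x right, y up, looking along -z (the intrinsics and any distortion apply to the point x, -y, -z); pixel columns grow to the right and rows downward; lengths in m; the calibration is good to about 2 mm. The wrist camera is an equidistant fisheye: a pixel r from the principal point sees the ray r / f radians off the axis. A picture is of the moment at which its call begins.
- bot.hand_in(): hands the job in, once; it reports no verdict.
Trained networks look in a picture, given as the dict that the camera call returned (one of the last four; its "shot" number tells which), for a name from the list of things; names that differ only in an ending like _2 or _b are one class to them, and where a whole thing is asked for, a point or a joint stands for the part that bears it (a point fixed in the world has none). Each returns a list of dicts, best first, with "p" (0 to 1); they miss things now and then, are a little off and sometimes report something else, mostly with a low value. They report only what shows in the picture. A call takes as long as a camera call. They do not tell look-alikes from the thing itself.
- bot.regions_of(label, picture): "region" (400x640 bool, what is visible of it) and "extent" ([centre column, centre row, width, height] in pixels, round what is visible of it).
The state is a dict: "time_s": time; "joint_positions": joint angles; "qvel": joint speeds; "tau": joint torques, N m; "position": TCP position; "tcp_rot": TCP orientation; "force": force on the tool from outside, world axes, zero at the start; "moment": the same for the moment, N m; "opening": opening from 0.0 (shut) to 1.0 (fully open).
Only numpy, scipy, OpenCV 4.12 (cv2) and the standard library are available. Lean on these libraries where they do the work, as an engineer would, in place of code of your own. Each camera call takes 0.05 s, during which the arm holds its last target.

### The job

Put the sharpening stone away in its wooden keeper: press down the long side bar of the spring-closed metal flap with one fingertip to hold the flap open, and while it is held open push the stone along the channel with the other fingertip until it drops fully into the recess under the flap. Then let the flap close over it and take the hand away. Only push the stone, never pick it up, and leave the mallet, the gouge and the carved rosette where they are.

Things in the scene. Friction and masses are not known exactly. Their poses are not given: they have to be found in the camera images.
- keeper: Light-wood channel fixed to the bench, 230 long, 54 wide, 31 mm high. Origin: on the table (z=0) below the hinge line, at the step. Its +x is the way the stone is pushed. Lead-in deck: x=-140 to 0, floor 12 mm above the table, open above and at its near end. The channel spans y=-4 to -44 mm; walls: y=-4 to 0 (hinge side, 30 mm high) and y=-44 to -50 (31 mm high).
- recess (a point): Centre of the recess floor: keeper x=41, y=-24 mm, 4 mm above the table. The recess runs from the step at keeper x=0 (8 mm down from the deck) to the end wall at x=82 mm, 40 mm wide, walled on the sides like the channel.
- flap (a joint): Angle (rad) of the flap, a rocker of 3 mm aluminium sheet with a cover plate (cover) on one side of its hinge and a press bar (bar_edge) on the other. 0 = closed by its spring, stop at 1.5; the stone passes freely above 1.0. The hinge runs along keeper x at y=0, 34 mm above the table. Pressing the bar takes 2 to 5 N at 20 mm from the hinge; released, it snaps shut.
- cover (a point): Centre of the flat cover plate, 80 x 50 mm, over the recess only (keeper x=6 to 86, y=0 to -50 mm). Closed it lies level, underside 32 mm above the table: too low for a stone on the deck (top at 38 mm) to pass below. Open, it stands upright over the hinge line.
- bar_edge (a point): Point on the press bar's outer edge at keeper x=-60 mm; moves with the flap. The bar is a strip 40 mm wide beside the whole channel (x=-136 to 82, on the +y side). Closed it slopes up and outwards at 45 deg (edge y=28, 62 mm high); at 1.4 rad down and outwards at 35 deg: a fingertip with its inner side 16 mm from the hinge line is then 25 mm above the table and can slide along in x.
- stone: Loose plain grey sharpening stone, block 70 (along its x) x 36 x 26 (high) mm, 150 g or so. Origin: centre of its underside. It starts lying on the lead-in deck, its x axis nearly along the keeper's, 10 to 45 mm short of the step. Once its rear end has passed the step it drops 8 mm and lies in the recess, its top then 30 mm above the table, below the closed flap.
- mallet: Bystander: turned wooden carver's mallet standing on its head, 74 mm diameter, 195 mm tall. Origin: centre of its underside.
- gouge: Bystander: carving gouge lying flat, about 215 mm long, 22 mm thick wooden handle to its -x, steel blade to its +x. Origin: on the table under the front end of the handle.
- rosette: Bystander: carved round wooden rosette lying flat, 76 mm diameter, about 26 mm high. Origin: centre of its underside.
Mind the look-alikes: they are no part of the job. What is meant by the keeper is not purple, and is the smaller of those in its own colour.

How it is judged:
By the outcome, as a careful person would: the job done as asked, in the order asked, and still so for the second after the job is handed in, with the robot touching nothing.
It also fails if it takes over 38 s, if anything falls off the work surface, if the arm or the gripper's body presses on something with over 40 N, if the wrist force passes 120 N, or if a joint passes its speed limit or range.

## Working session

There is one attempt and no reset: what is moved stays moved. The work goes in short steps, Python scripts to look and compute and a shell command to move; the robot and the scene stay as the last step left them, time stands still between calls to the robot, and variables do not carry over. Pictures are saved under pics/ and viewed, and the job is handed in when it is done.

```bash
ls; mkdir -p pics; python3 - <<'E'
from rig import bot
import cv2, numpy as np, pickle
s=bot.read_state(); print({k:np.round(v,3).tolist() for k,v in s.items()})
for n in ["scene","side"]:
    c=bot.capture(n); pickle.dump(c,open(f'pics/{n}0.pkl','wb')); cv2.imwrite(f'pics/{n}0.png',c['pixels'])
    print(n,c['K'].tolist(),np.round(c['world_to_cam'],4).tolist(), [k for k in c])
    for l in ["keeper","stone","flap","mallet","gouge","rosette"]:
        r=bot.regions_of(l,c)
        print(l,[(round(x['p'],2),np.round(x['extent']).tolist()) for x in r])
        pickle.dump(r,open(f'pics/{n}0_{l}.pkl','wb'))
E
```

```text
pics
{'time_s': 0.0, 'joint_positions': [-74.915, 30.278, 82.157, -0.0, 67.689, -10.229], 'qvel': [0.048, -0.039, 0.032, 0.072, -0.006, 0.025], 'tau': [-0.0, -44.005, -17.659, 0.064, 0.058, -0.0], 'position': [0.267, -0.565, 0.404], 'tcp_rot': [[-0.001, 0.904, 0.428], [0.002, 0.428, -0.904], [-1.0, 0.0, -0.002]], 'force': [0.165, 0.012, -0.954], 'moment': [0.023, -0.038, -0.011], 'opening': 1.006}
scene [[451.7009538887916, 0.0, 314.84403694269133], [0.0, 451.7009538887916, 205.1805309075066], [0.0, 0.0, 1.0]] [[-0.4542, 0.8909, 0.0018, 0.1972], [-0.5406, -0.2772, 0.7943, 0.2572], [0.7082, 0.3598, 0.6075, -1.6695], [0.0, 0.0, 0.0, 1.0]] ['pixels', 'depth', 'K', 'world_to_cam', 'shot']
keeper [(0.8, [255.0, 210.0, 45.0, 61.0]), (0.79, [414.0, 188.0, 43.0, 80.0]), (0.65, [255.0, 153.0, 38.0, 44.0])]
stone [(0.79, [254.0, 200.0, 21.0, 25.0])]
flap [(0.88, [257.0, 151.0, 44.0, 37.0]), (0.68, [254.0, 203.0, 43.0, 54.0])]
mallet [(0.95, [179.0, 192.0, 29.0, 66.0])]
gouge [(0.51, [311.0, 213.0, 32.0, 45.0])]
rosette [(0.77, [332.0, 257.0, 27.0, 24.0])]
side [[370.0460809500889, 0.0, 316.93779639489276], [0.0, 370.0460809500889, 193.0050106258933], [0.0, 0.0, 1.0]] [[0.9881, -0.1535, -0.0029, -0.5302], [0.0946, 0.5937, 0.7991, -0.1309], [-0.121, -0.7899, 0.6012, -0.7419], [0.0, 0.0, 0.0, 1.0]] ['pixels', 'depth', 'K', 'world_to_cam', 'shot']
keeper [(0.97, [350.0, 257.0, 126.0, 86.0]), (0.92, [192.0, 349.0, 169.0, 101.0]), (0.64, [205.0, 166.0, 130.0, 72.0])]
stone [(0.95, [337.0, 266.0, 41.0, 32.0])]
flap [(0.84, [349.0, 244.0, 127.0, 56.0]), (0.76, [192.0, 336.0, 167.0, 69.0])]
mallet [(0.73, [445.0, 301.0, 59.0, 104.0])]
gouge [(0.82, [307.0, 220.0, 87.0, 23.0])]
rosette [(0.96, [349.0, 184.0, 31.0, 23.0])]
```

View pics/scene0.png

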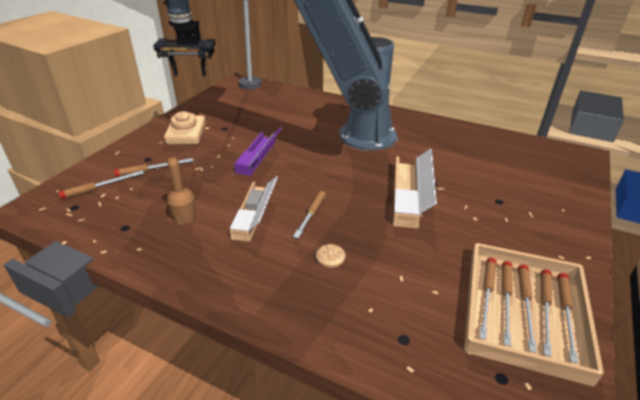

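View pics/side0.png

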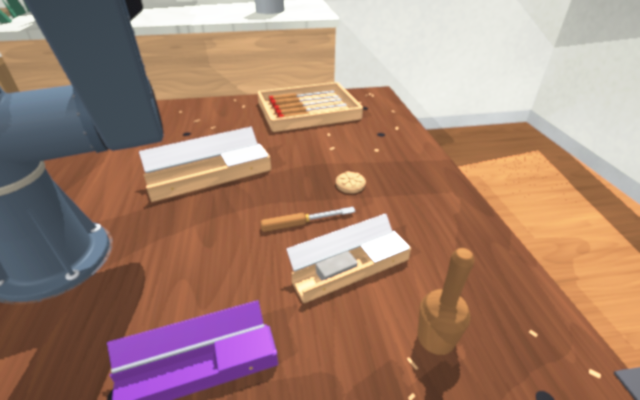

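The keeper candidates in the side view are purple at (192,349), which is ruled out, light wood with the stone at (350,257), and light wood at (205,166). I'll measure the two wooden ones and enlarge the view of them.

```bash
cat > h.py <<'E'
import numpy as np, cv2, pickle
def cloud(c,mask=None):
    d=c['depth']; K=c['K']; v,u=np.nonzero((d>0)&(mask if mask is not None else True))
    z=d[v,u]; p=np.c_[(u-K[0,2])/K[0,0]*z, -(v-K[1,2])/K[1,1]*z, -z]
    T=np.linalg.inv(c['world_to_cam']); return p@T[:3,:3].T+T[:3,3], u, v
def proj(c,P):
    P=np.asarray(P,float); T=c['world_to_cam']; q=P@T[:3,:3].T+T[:3,3]; K=c['K']
    return np.c_[K[0,2]+K[0,0]*q[:,0]/-q[:,2], K[1,2]-K[1,1]*q[:,1]/-q[:,2]]
E
python3 - <<'E'
from h import *
c=pickle.load(open('pics/side0.pkl','rb'))
for i in (c,pickle.load(open('pics/scene0.pkl','rb'))):
    P,u,v=cloud(i)
    t=np.abs(P[:,2])<0.02; print('table z med',np.median(P[t,2]))
for n in('side','scene'):
    c=pickle.load(open(f'pics/{n}0.pkl','rb'))
    for r in pickle.load(open(f'pics/{n}0_keeper.pkl','rb')):
        P,u,v=cloud(c,r['region'])
        P=P[(P[:,2]>.008)&(P[:,2]<.1)]
        q=cv2.minAreaRect((P[:,:2]*1000).astype(np.float32)); print(n,np.round(r['extent']),len(P),q, P[:,2].min(),P[:,2].max())
c=pickle.load(open('pics/side0.pkl','rb'))
a=cv2.resize(c['pixels'][200:310,270:430],(800,550),interpolation=cv2.INTER_CUBIC)
b=cv2.resize(c['pixels'][110:210,120:290],(800,470),interpolation=cv2.INTER_CUBIC)
cv2.imwrite('pics/c1.png',a);cv2.imwrite('pics/c2.png',b)
E
```

```text
table z med 0.0003209790580253058
table z med -6.939363311164737e-05
side [350. 257. 126.  86.] 4888 ((580.478515625, -112.96076202392578), (231.04652404785156, 80.68539428710938), 18.055070877075195) 0.0080268033198857 0.06512810868339491
side [192. 349. 169. 101.] 10736 ((310.1600646972656, -272.9329833984375), (230.37303161621094, 81.04844665527344), 10.049088478088379) 0.00800404481813033 0.0655041585200774
side [205. 166. 130.  72.] 5531 ((288.0303955078125, 255.4022979736328), (306.25830078125, 110.02318572998047), 17.914997100830078) 0.008029198684560424 0.08491817774303734
scene [255. 210.  45.  61.] 1044 ((583.9390869140625, -114.05122375488281), (233.8483123779297, 80.54095458984375), 17.925029754638672) 0.008068621420835087 0.06510158077670403
scene [414. 188.  43.  80.] 2390 ((288.43426513671875, 253.9241485595703), (318.9043884277344, 105.404296875), 18.013839721679688) 0.008087797703071775 0.08599287195564831
scene [255. 153.  38.  44.] 731 ((316.211181640625, -273.2603759765625), (236.98162841796875, 80.34027862548828), 10.152168273925781) 0.008028602093820059 0.06589534430112276
```

View pics/c1.png

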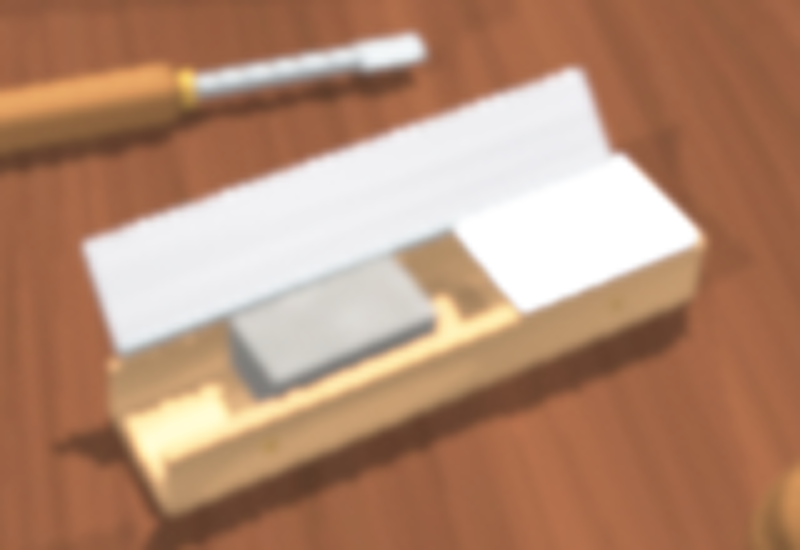

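View pics/c2.png

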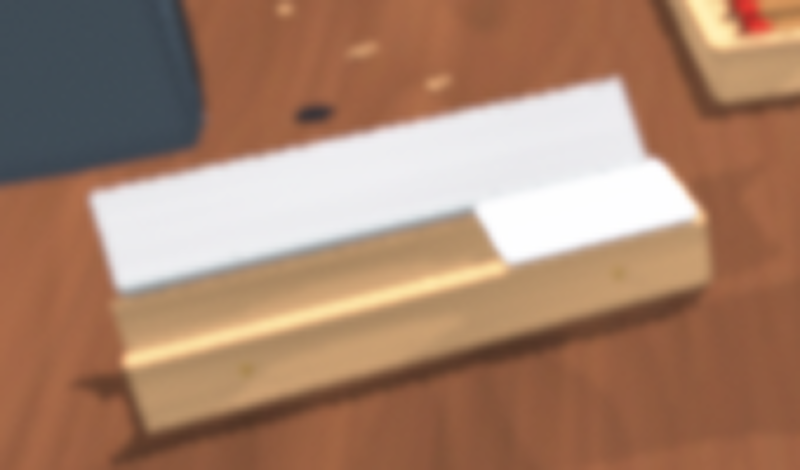

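The wooden keeper with the stone, at side pixels (350,257), is 231 mm long. The other wooden one is 306 mm and the third is purple, so the first is the one meant. The crop confirms light wood, an aluminium flap, the stone on the deck and the cover at the far (+x world) end. Next I fit the exact poses.

```bash
cat > fit.py <<'E'
from h import *
from scipy.optimize import least_squares
def rot(a): return np.array([[np.cos(a),-np.sin(a)],[np.sin(a),np.cos(a)]])
# keeper fit: point to model boxes (mm)
boxes=np.array([[-140,0,-44,-4,0,12],[-140,90,-4,0,0,30],[-140,90,-50,-44,0,31],[82,90,-50,0,0,31],[6,86,-50,0,32,35],[0,82,-44,-4,0,4]],float)
def dist(L):
    ds=[]
    for b in boxes:
        c=(b[::2]+b[1::2])/2; h=(b[1::2]-b[::2])/2; q=np.abs(L-c)-h
        ds.append(np.abs(np.linalg.norm(np.maximum(q,0),axis=1)+np.minimum(q.max(1),0)))
    # bar: tilted rectangle
    t=np.clip((L[:,1]+L[:,2]-34)/np.sqrt(2),0,40); x=np.clip(L[:,0],-136,82)
    ds.append(np.maximum(np.linalg.norm(L-np.c_[x,t/np.sqrt(2),34+t/np.sqrt(2)],axis=1)-1.5,0) if 0 else np.abs(np.linalg.norm(L-np.c_[x,t/np.sqrt(2),34+t/np.sqrt(2)],axis=1)-1.5))
    return np.min(ds,0)
def local(P,p): 
    return np.c_[(P[:,:2]*1000-p[:2])@rot(p[2]),P[:,2]*1000]
def run(clouds,x0,sb=None):
    P=np.vstack(clouds)
    f=lambda p: dist(local(P,p))
    return least_squares(f,x0,loss='soft_l1',f_scale=1.5,x_scale=[1,1,.01]),P
if __name__=='__main__':
    C={}
    for n in('side','scene'):
        c=pickle.load(open(f'pics/{n}0.pkl','rb'))
        P,u,v=cloud(c)
        st=pickle.load(open(f'pics/{n}0_stone.pkl','rb'))[0]['region']
        st=cv2.dilate(st.astype(np.uint8),np.ones((5,5)))>0
        L=local(P,[604,-95,np.radians(18)])
        m=(L[:,0]>-160)&(L[:,0]<110)&(L[:,1]>-70)&(L[:,1]<50)&(L[:,2]>4)&(L[:,2]<70)
        ms=m&st[v,u]; mk=m&~st[v,u]; C[n]=(P[mk],P[ms])
        r,_=run([P[mk]],[604,-95,np.radians(18)]); print(n,mk.sum(),r.x[:2],np.degrees(r.x[2]),np.median(np.abs(dist(local(P[mk],r.x)))))
        L=local(P[ms],r.x); t=L[np.abs(L[:,2]-38)<2]
        if n=='side': R=r.x
        print(' stone top',len(t),cv2.minAreaRect(t[:,:2].astype(np.float32)),t[:,:2].min(0),t[:,:2].max(0), np.percentile(t[:,0],[2,98]))
    for l in('mallet','gouge','rosette'):
        c=pickle.load(open('pics/side0.pkl','rb'))
        P,u,v=cloud(c,pickle.load(open(f'pics/side0_{l}.pkl','rb'))[0]['region']); P=P[P[:,2]>.006]
        L=local(P,R); print(l,np.round(np.percentile(L,[2,98],axis=0)))
E
python3 fit.py
```

```text
side 4804 [600.68017804 -94.52652012] 17.943130677710478 0.6452227911864732
 stone top 620 ((-58.4588623046875, -20.160572052001953), (74.70497131347656, 44.20429992675781), 1.6656321287155151) [-95.56947672 -42.77380305] [-21.61288372   2.44165343] [-94.34824315 -26.10857481]
scene 888 [603.6799532  -96.59682887] 17.932357823330122 0.7366025868980908
 stone top 178 ((-41.43216323852539, -18.002685546875), (107.17913818359375, 45.56987380981445), 1.1938682794570923) [-95.18422464 -41.4871367 ] [12.03057855  4.12896366] [-92.73160967  10.64723463]
mallet [[ -12. -242.   13.]
 [  41. -184.  195.]]
gouge [[-139.  120.    7.]
 [  57.  164.   23.]]
rosette [[ 81. 186.   7.]
 [146. 249.  24.]]
```

The two cameras agree to about 3 mm. Keeper origin is near (602, -95.5) mm with yaw 17.94°, and the stone spans keeper x from about -95 to -25, so the finger goes in at keeper x ≈ -112. Moving to a hover there.

```bash
python3 -m crank '[{"offset":[0,0.0392,-0.0296],"spin":0},{"offset":[0,0.0392,-0.0296],"spin":0},{"offset":[0,0.0392,-0.0296],"spin":0},{"offset":[0,0.0392,-0.0296],"spin":0},{"offset":[0,0.0392,-0.0296],"spin":0},{"offset":[0,0.0392,-0.0296],"spin":0},{"offset":[0,0.0392,-0.0296],"spin":0},{"offset":[0,0.0392,-0.0296],"spin":0},{"offset":[0,0.0392,-0.0296],"spin":0},{"offset":[0,0.0392,-0.0296],"spin":0},{"offset":[0,0,0],"spin":0.129},{"offset":[0.04,0,0],"spin":0}]' 0.033
```

```text
time_s: 1.9
position: [0.498, -0.1287, 0.3688]
tcp_rot: [[0.013, 0.951, 0.31], [-0.006, 0.31, -0.951], [-1.0, 0.01, 0.01]]
force: [0.8, -1.2, -1.0]
opening: 0.378
```

```bash
python3 -m crank '[{"offset":[0.04,0,0],"spin":0},{"offset":[0.02,0,0],"spin":0},{"offset":[0,0,0],"spin":0}]'
cat > where.py <<'E'
from h import *
from rig import bot
O=np.array([602,-95.5]); A=np.radians(17.94)
def st():
    s=bot.read_state(); R=s['tcp_rot']; p=np.array(s['position']); R=np.array(R)
    tip=(p+R[:,0]*.182)*1000; d=tip[:2]-O
    k=[d@[np.cos(A),np.sin(A)], d@[-np.sin(A),np.cos(A)], tip[2]]
    print('t',round(s['time_s'],2),'tip keeper mm',np.round(k,1),'yaw y-axis',np.round(np.degrees(np.arctan2(R[1,1],R[0,1])),2),'tilt',np.round(R[:,0],4),'F',np.round(s['force'],1),'open',round(s['opening']*87,1))
E
python3 - <<'E'
from where import *
st()
c=bot.capture('wrist'); print(c['K'],np.round(c['world_to_cam'],3).tolist()); pickle.dump(c,open('pics/w1.pkl','wb')); cv2.imwrite('pics/w1.png',c['pixels'])
c=bot.capture('side'); pickle.dump(c,open('pics/s1.pkl','wb'));cv2.imwrite('pics/s1.png',c['pixels'])
E
```

```text
time_s: 2.2
position: [0.4942, -0.1292, 0.3022]
tcp_rot: [[-0.006, 0.951, 0.308], [0.003, 0.308, -0.951], [-1.0, -0.005, -0.005]]
force: [0.4, 0.4, 0.1]
opening: 0.377
t 2.2 tip keeper mm [-113.8    2.   120.2] yaw y-axis 17.93 tilt [-0.0059  0.003  -1.    ] F [0.4 0.4 0.1] open 32.8
[[309.70691629   0.         322.05699868]
 [  0.         309.70691629 203.4522481 ]
 [  0.           0.           1.        ]] [[0.308, -0.952, -0.004, -0.274], [0.912, 0.296, -0.285, -0.404], [0.273, 0.084, 0.958, -0.414], [0.0, 0.0, 0.0, 1.0]]
```

View pics/w1.png

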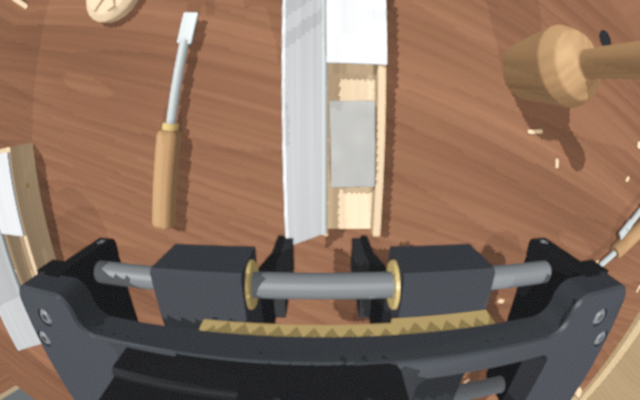

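View pics/s1.png

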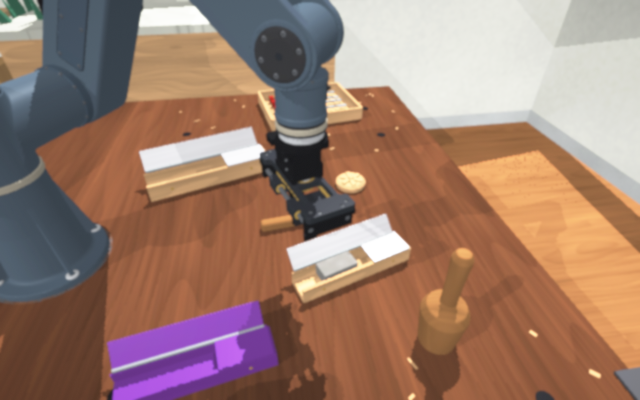

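The wrist view shows the keeper ahead of the fingers, with the stone at (352,143), the fingers at (285,265) and (365,265), and the mallet well clear to the right. I'll refit the keeper from the wrist depth.

```bash
cat >> h.py <<'E'
def wcloud(c):
    d=c['depth'];K=c['K']; v,u=np.nonzero(d>0); x=(u-K[0,2])/K[0,0]; y=(v-K[1,2])/K[1,1]; th=np.hypot(x,y)
    ok=(th<1.2)&(v<232); u,v,x,y,th=u[ok],v[ok],x[ok],y[ok],th[ok]; z=d[v,u]; k=np.tan(th)/np.maximum(th,1e-9)*z
    p=np.c_[x*k,-y*k,-z]; T=np.linalg.inv(c['world_to_cam']); return p@T[:3,:3].T+T[:3,3],u,v
E
python3 - <<'E'
from fit import *
c=pickle.load(open('pics/w1.pkl','rb'))
P,u,v=wcloud(c); L=local(P,[602,-95.5,np.radians(17.94)])
print('table',np.median(P[np.abs(P[:,2])<.01,2]))
m=(L[:,0]>-150)&(L[:,0]<110)&(L[:,1]>-70)&(L[:,1]<50)&(L[:,2]>4)&(L[:,2]<70)
s=(L[:,0]>-103)&(L[:,0]<-18)&(L[:,1]>-46)&(L[:,1]<-2)&(L[:,2]>14)
r,_=run([P[m&~s]],[602,-95.5,np.radians(17.94)]); print(m.sum(),r.x[:2],np.degrees(r.x[2]),np.median(dist(local(P[m&~s],r.x))))
L=local(P[m],r.x); t=L[(np.abs(L[:,2]-38)<2)&(L[:,1]<-5)&(L[:,0]<0)]
print(len(t),cv2.minAreaRect(t[:,:2].astype(np.float32)),np.percentile(t[:,:2],[1,99],axis=0))
E
```

```text
table -0.0013057291309258034
22803 [601.27338346 -97.44156433] 17.798683448658185 0.6236280263451734
3073 ((-60.022735595703125, -22.248947143554688), (69.87091827392578, 33.9313850402832), 0.6643425226211548) [[-93.85234246 -38.37988751]
 [-26.04455214  -5.34151633]]
```

```bash
sed -i 's/602,-95.5\]); A=np.radians(17.94)/601.7,-96.3]); A=np.radians(17.9)/' where.py; python3 -m crank '[{"offset":[0.02,0,0.0025],"spin":0},{"offset":[0.02,0,0],"spin":0},{"offset":[0.01,0,0],"spin":0},{"offset":[0,0,0],"spin":0},{"offset":[0,0,0],"spin":0}]'; python3 - <<'E'
from where import *
st()
c=bot.capture('wrist'); cv2.imwrite('pics/w2.png',c['pixels'])
c=bot.capture('side'); cv2.imwrite('pics/s2.png',cv2.resize(c['pixels'][170:310,240:440],(800,560),interpolation=cv2.INTER_CUBIC))
E
```

```text
time_s: 2.8
position: [0.4963, -0.1324, 0.2557]
tcp_rot: [[0.002, 0.951, 0.308], [-0.001, 0.308, -0.951], [-1.0, 0.001, 0.001]]
force: [-0.3, -0.6, 0.0]
opening: 0.38
t 2.8 tip keeper mm [-111.2   -2.2   73.7] yaw y-axis 17.92 tilt [ 1.6e-03 -8.0e-04 -1.0e+00] F [-0.3 -0.6  0. ] open 33.1
```

View pics/w2.png

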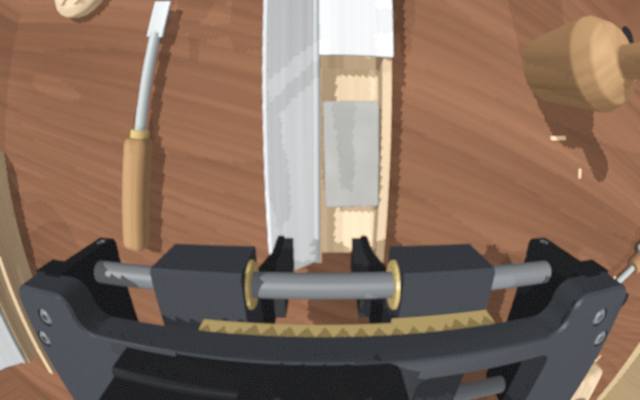

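View pics/s2.png

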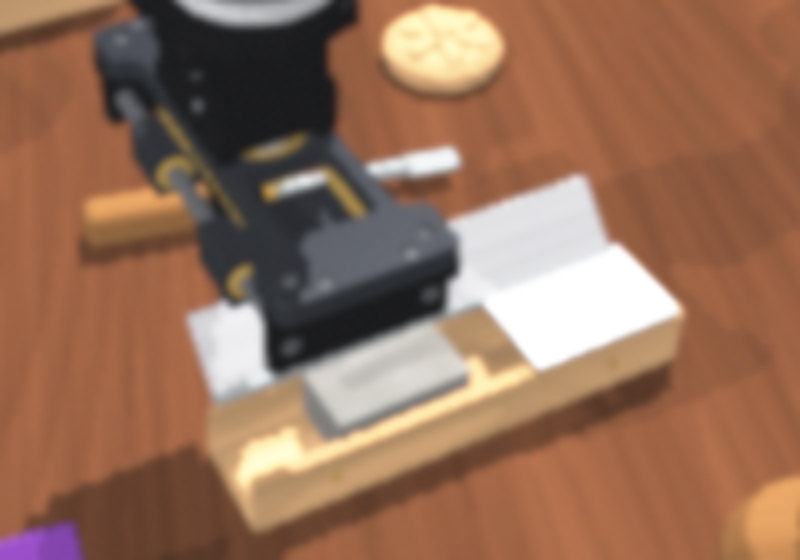

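```bash
python3 -m crank '[{"offset":[0,0,0],"spin":0},{"offset":[0,0,0],"spin":0}]' >/dev/null; python3 - <<'E'
from where import *
st();st(); bot.capture('side'); st(); bot.capture('side'); st()
E
```

```text
t 3.1 tip keeper mm [-111.5   -1.8   73.4] yaw y-axis 17.92 tilt [ 1.1e-03 -5.0e-04 -1.0e+00] F [ 0.4 -0.3  0.5] open 33.1
t 3.1 tip keeper mm [-111.5   -1.8   73.4] yaw y-axis 17.92 tilt [ 1.1e-03 -5.0e-04 -1.0e+00] F [ 0.4 -0.3  0.5] open 33.1
t 3.15 tip keeper mm [-111.6   -1.7   73.2] yaw y-axis 17.93 tilt [ 8.e-04 -4.e-04 -1.e+00] F [ 1.4  0.  -0.2] open 33.1
t 3.2 tip keeper mm [-111.6   -1.7   73.1] yaw y-axis 17.92 tilt [ 5.e-04 -3.e-04 -1.e+00] F [-0.3 -0.3  0.4] open 32.9
```

```bash
python3 -m crank '[{"offset":[0.01,-0.001,-0.0015],"spin":0},{"offset":[0.01,0,0],"spin":0},{"offset":[0.01,0,0],"spin":0},{"offset":[0.01,0,0],"spin":0},{"offset":[0.006,0,0],"spin":0},{"offset":[0,0,0],"spin":0},{"offset":[0,0,0],"spin":0},{"offset":[0,0,0],"spin":0}]'; python3 - <<'E'
from where import *
st()
c=bot.capture('wrist'); cv2.imwrite('pics/w3.png',c['pixels'])
c=bot.capture('side'); cv2.imwrite('pics/s3.png',cv2.resize(c['pixels'][170:310,240:440],(800,560),interpolation=cv2.INTER_CUBIC))
st()
E
```

```text
time_s: 4.0
position: [0.4943, -0.1308, 0.2081]
tcp_rot: [[-0.001, 0.952, 0.307], [0.001, 0.307, -0.952], [-1.0, -0.001, -0.001]]
force: [0.6, 0.6, 4.8]
opening: 0.38
t 4.0 tip keeper mm [-112.9    0.4   26.1] yaw y-axis 17.91 tilt [-9.e-04  9.e-04 -1.e+00] F [0.6 0.6 4.8] open 33.1
t 4.1 tip keeper mm [-112.9    0.4   26.2] yaw y-axis 17.91 tilt [-8.e-04  8.e-04 -1.e+00] F [0.  1.2 6.6] open 32.8
```

View pics/w3.png

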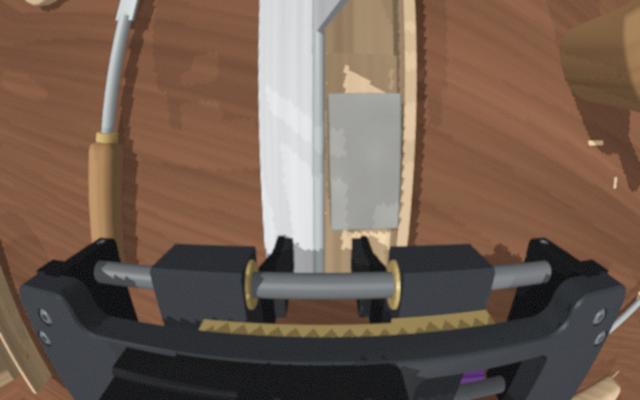

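View pics/s3.png

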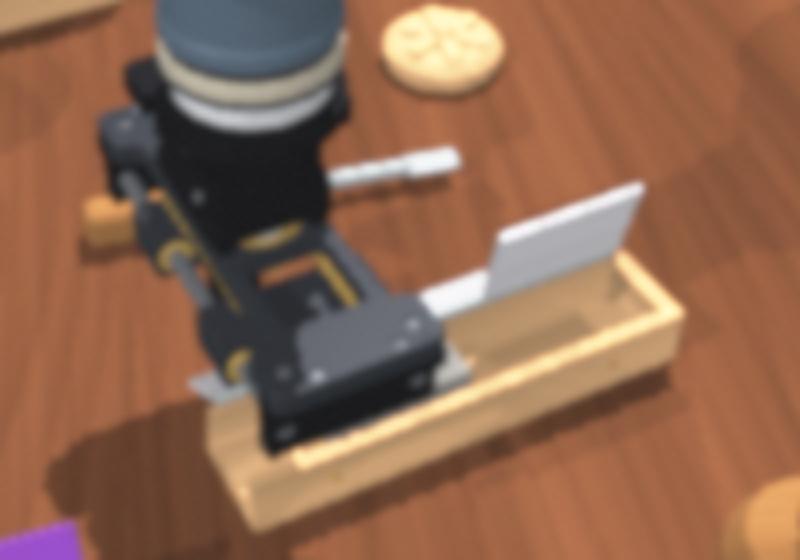

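The flap is held open upright (cover at (570,235) in the crop), with about 5 N on the bar. The stone is undisturbed and the recess is empty, so I'll push.

```bash
python3 -m crank '[{"offset":[0,0.008,0],"spin":0},{"offset":[0,0.01,0],"spin":0},{"offset":[0,0.01,0],"spin":0},{"offset":[0,0.01,0],"spin":0},{"offset":[0,0.01,0],"spin":0},{"offset":[0,0.01,0],"spin":0},{"offset":[0,0.01,0],"spin":0},{"offset":[0,0,0],"spin":0},{"offset":[0,0,0],"spin":0}]'; python3 - <<'E'
from where import *
st()
c=bot.capture('wrist'); cv2.imwrite('pics/w4.png',c['pixels'])
c=bot.capture('side'); cv2.imwrite('pics/s4.png',cv2.resize(c['pixels'][170:310,240:440],(800,560),interpolation=cv2.INTER_CUBIC))
st()
E
```

```text
time_s: 5.0
position: [0.5603, -0.1094, 0.2088]
tcp_rot: [[0.003, 0.952, 0.307], [0.001, 0.307, -0.952], [-1.0, 0.003, 0.0]]
force: [1.7, 5.8, 3.0]
opening: 0.378
t 5.0 tip keeper mm [-42.9   0.2  26.8] yaw y-axis 17.87 tilt [ 3.4e-03  6.0e-04 -1.0e+00] F [1.7 5.8 3. ] open 32.9
t 5.1 tip keeper mm [-42.9   0.2  26.9] yaw y-axis 17.83 tilt [ 3.7e-03  8.0e-04 -1.0e+00] F [1.7 5.8 3.6] open 33.1
```

View pics/w4.png

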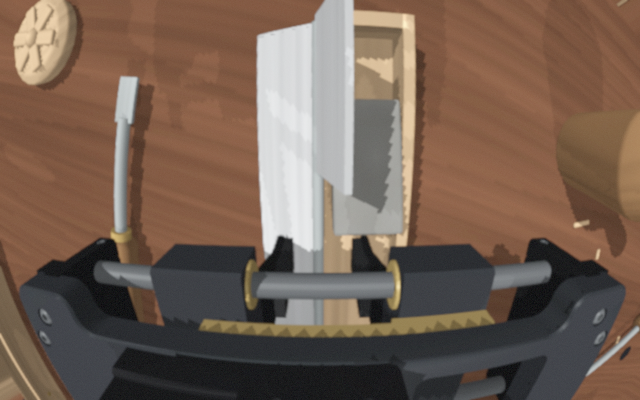

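View pics/s4.png

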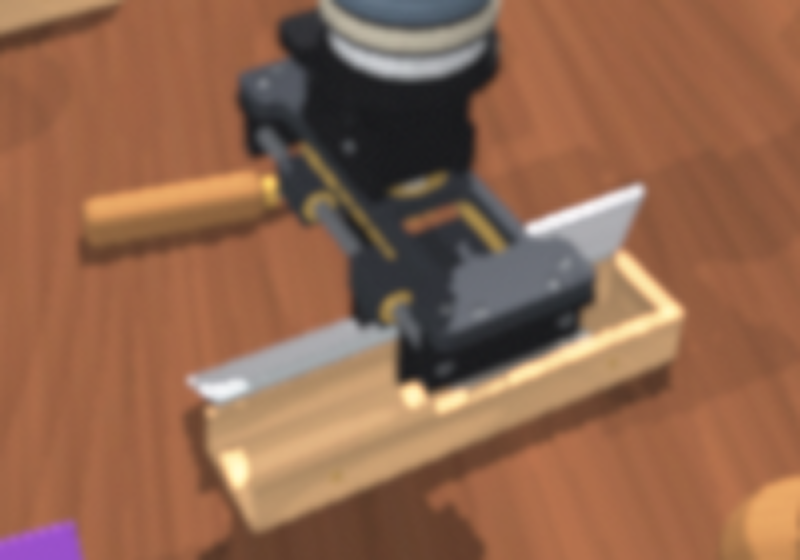

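```bash
python3 -m crank '[{"offset":[0,0,0],"spin":0},{"offset":[0,0,0],"spin":0},{"offset":[0,0,0],"spin":0}]' >/dev/null; python3 - <<'E'
from where import *
st()
s=bot.read_state(); print(np.round(s['moment'],2))
bot.capture('scene'); st()
E
```

```text
t 5.4 tip keeper mm [-42.9   0.2  27. ] yaw y-axis 17.82 tilt [ 3.9e-03  9.0e-04 -1.0e+00] F [1.1 6.8 3.7] open 32.9
[ 1.25 -0.07  0.  ]
t 5.45 tip keeper mm [-42.9   0.2  27. ] yaw y-axis 17.82 tilt [ 3.9e-03  9.0e-04 -1.0e+00] F [0.5 7.5 2.8] open 32.9
```

The load is 6–7 N and the moment puts it at the fingertip. That matches the flap spring, so I continue.

```bash
python3 -m crank '[{"offset":[0.001,0.006,0],"spin":0},{"offset":[0,0.008,0],"spin":0},{"offset":[0,0.008,0],"spin":0},{"offset":[0,0.008,0],"spin":0},{"offset":[0,0.007,0],"spin":0},{"offset":[0,0,0],"spin":0},{"offset":[0,0,0],"spin":0},{"offset":[0,0,0],"spin":0}]'; python3 - <<'E'
from where import *
st()
c=bot.capture('wrist'); cv2.imwrite('pics/w5.png',c['pixels'])
c=bot.capture('side'); cv2.imwrite('pics/s5.png',cv2.resize(c['pixels'][170:310,240:440],(800,560),interpolation=cv2.INTER_CUBIC))
st()
E
```

```text
time_s: 6.25
position: [0.5944, -0.0985, 0.2078]
tcp_rot: [[0.001, 0.952, 0.307], [0.001, 0.307, -0.952], [-1.0, 0.001, -0.0]]
force: [-2.3, 5.1, 3.5]
opening: 0.381
t 6.25 tip keeper mm [-7.4  0.2 25.8] yaw y-axis 17.89 tilt [ 9.e-04  6.e-04 -1.e+00] F [-2.3  5.1  3.5] open 33.1
t 6.35 tip keeper mm [-7.4  0.2 25.8] yaw y-axis 17.88 tilt [ 9.e-04  6.e-04 -1.e+00] F [-1.7  5.   4.1] open 32.9
```

View pics/w5.png

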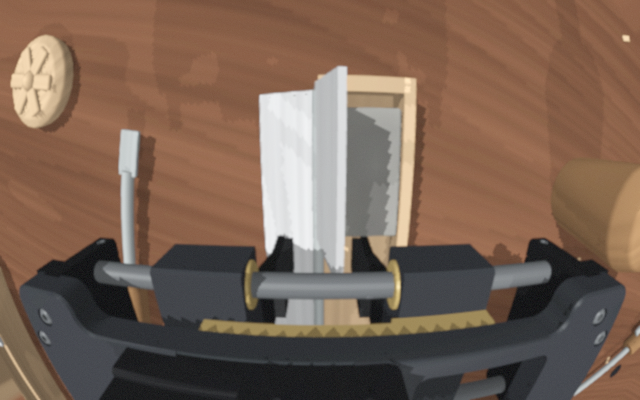

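View pics/s5.png

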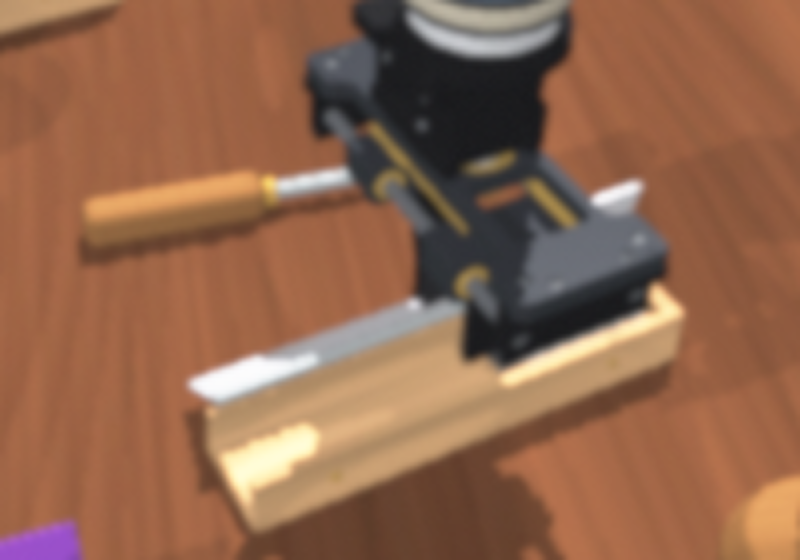

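```bash
cat > chk.py <<'E'
from where import *
from fit import local
c=bot.capture('wrist'); P,u,v=wcloud(c); L=local(P,[601.7,-96.3,np.radians(17.9)])
m=(L[:,0]>-40)&(L[:,0]<90)&(L[:,1]>-42)&(L[:,1]<-20)&(L[:,2]>-5)&(L[:,2]<45)
for a in range(-20,90,5):
    k=m&(L[:,0]>=a)&(L[:,0]<a+5)
    if k.sum()>3: print(a,k.sum(),np.round(np.percentile(L[k,2],[10,50,90]),1))
E
python3 chk.py
```

```text
5 277 [27.8 28.6 29.5]
10 342 [27.8 28.7 29.4]
15 350 [27.9 28.7 29.4]
20 350 [27.9 28.7 29.5]
25 364 [27.8 28.7 29.6]
30 373 [27.9 28.8 29.5]
35 373 [27.8 28.6 29.4]
40 392 [27.8 28.7 29.6]
45 377 [27.8 28.7 29.5]
50 395 [27.9 28.8 29.5]
55 388 [27.9 28.7 29.5]
60 400 [27.9 28.8 29.6]
65 385 [27.8 28.7 29.6]
70 308 [ 2.4 28.1 29.3]
75 340 [1.9 2.8 4. ]
80 548 [ 4.2 29.1 30.4]
85 320 [29.  29.8 30.6]
```

The stone's top is level at about 29–30 mm from keeper x=4 to 74, so it has dropped into the recess. I'll back the fingers off along the channel with the flap still held, then rise.

```bash
python3 -m crank '[{"offset":[0,-0.008,0],"spin":0},{"offset":[0,-0.01,0],"spin":0},{"offset":[0,-0.01,0],"spin":0},{"offset":[0,-0.01,0],"spin":0},{"offset":[0,-0.007,0],"spin":0},{"offset":[0,0,0],"spin":0},{"offset":[0,0,0],"spin":0}]'; python3 chk.py | head -20;  python3 -c "
from where import *; st()"
```

```text
time_s: 7.1
position: [0.5529, -0.1134, 0.2088]
tcp_rot: [[0.006, 0.952, 0.307], [-0.002, 0.307, -0.952], [-1.0, 0.005, 0.004]]
force: [-0.1, 3.4, 5.4]
opening: 0.378
-20 333 [ 9.9 10.8 12. ]
-15 325 [10.  10.8 11.8]
-10 321 [ 9.8 10.8 11.9]
-5 373 [ 3.6 10.3 11.6]
0 159 [27.3 28.4 29.3]
5 388 [27.8 28.7 29.5]
10 394 [27.8 28.7 29.6]
15 387 [27.8 28.7 29.6]
20 388 [27.8 28.7 29.6]
25 395 [27.8 28.7 29.5]
30 393 [27.9 28.7 29.6]
35 393 [27.8 28.7 29.6]
40 392 [27.8 28.7 29.5]
45 385 [27.8 28.7 29.6]
50 387 [27.8 28.7 29.6]
55 362 [27.8 28.8 29.6]
60 378 [27.7 28.7 29.6]
65 361 [27.7 28.7 29.7]
70 174 [27.5 28.6 29.6]
75 31 [ 3.4 24.6 30. ]
t 7.15 tip keeper mm [-50.7  -2.   26.8] yaw y-axis 17.87 tilt [ 0.0061 -0.0022 -1.    ] F [-0.1  1.8  5.1] open 33.3
```

The stone's rear is just past the step (deck reads 10.8 mm, stone top 28.7 mm). Rising now, so the flap follows the fingertip shut.

```bash
python3 -m crank '[{"offset":[-0.01,0,0],"spin":0},{"offset":[-0.01,0,0],"spin":0},{"offset":[-0.01,0,0],"spin":0},{"offset":[-0.015,0,0],"spin":0},{"offset":[-0.02,0,0],"spin":0},{"offset":[-0.03,0,0],"spin":0},{"offset":[-0.04,0,0],"spin":0},{"offset":[-0.04,-0.01,0],"spin":0},{"offset":[-0.02,-0.04,0],"spin":0},{"offset":[0,-0.04,0],"spin":0},{"offset":[0,0,0],"spin":0},{"offset":[0,0,0],"spin":0}]'; python3 - <<'E'
from where import *
from fit import *
st()
c=bot.capture('side'); pickle.dump(c,open('pics/s6.pkl','wb')); cv2.imwrite('pics/s6.png',c['pixels'])
w=bot.capture('wrist'); cv2.imwrite('pics/w6.png',w['pixels'])
P,u,v=cloud(c); L=local(P,[601.7,-96.3,np.radians(17.9)])
k=(L[:,0]>12)&(L[:,0]<80)&(L[:,1]>-45)&(L[:,1]<-6)&(L[:,2]<120); print('cover z',np.percentile(L[k,2],[5,50,95]))
for l in('mallet','gouge','rosette'):
    rr=bot.regions_of(l,c)
    P,u,v=cloud(c,rr[0]['region']); P=P[P[:,2]>.006]; Q=local(P,[600.68,-94.53,np.radians(17.943)]); print(l,np.round(np.percentile(Q,[2,98],axis=0)))
E
```

```text
time_s: 8.35
position: [0.4652, -0.1406, 0.4036]
tcp_rot: [[0.002, 0.952, 0.306], [-0.001, 0.306, -0.952], [-1.0, 0.001, 0.001]]
force: [-0.1, -0.2, 0.6]
opening: 0.381
t 8.35 tip keeper mm [-143.3   -0.5  221.6] yaw y-axis 17.83 tilt [ 0.0015 -0.001  -1.    ] F [-0.1 -0.2  0.6] open 33.2
cover z [34.21365016 35.62958849 36.9442191 ]
mallet [[ -12. -242.   12.]
 [  41. -184.  195.]]
gouge [[-140.  120.    7.]
 [  60.  165.   23.]]
rosette [[ 82. 186.   7.]
 [146. 248.  24.]]
```

View pics/s6.png

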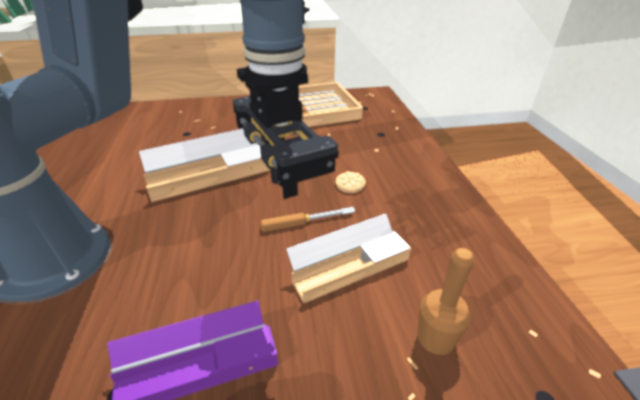

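View pics/w6.png

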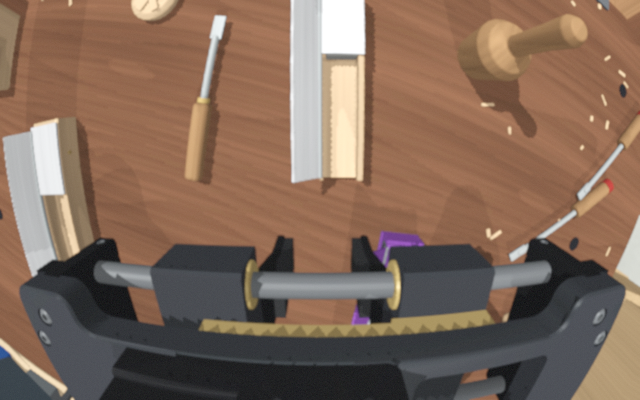

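The flap is closed and level at (385,247) in the side view. The channel is empty, the bystanders read the same as before, and the hand is well clear. Handing in.

```bash
python3 -c "
from rig import bot; print(bot.hand_in())"
```

```text
the job is handed in; nothing more can be done
None
```

The sharpening stone is in the recess of the wooden keeper with the flap closed over it. I handed the job in at about 8.5 s.

- **Which keeper:** I used the light-wood one that held the stone, 231 mm long. The other wooden one measured 306 mm and the third was purple.
- **What I did:** One fingertip pressed the bar and held the flap open, with 5–8 N of contact force. The other fingertip pushed the stone along the channel until it dropped. I then backed the fingers off along the channel, rose so the flap closed, and took the hand clear.
- **Last checks on the stone:** Before the flap closed, its top was level at about 29 mm from keeper x=4 to 74 mm. The wrist depth reads roughly 1 mm low, so that fits the expected 30 mm. I could not see it again once the flap was shut.
- **Last checks after closing:** The cover was level with its top at about 35.6 mm, and the channel was empty. The mallet, gouge and rosette were within 1–3 mm of their first readings, which is measurement noise. The force on the tool was about zero.
- **Disagreements:** The side, scene and wrist camera fits of the keeper differed by up to 3 mm, so I used a position near their average. During the push the sideways force on the tool was larger than the bar's slope alone would give, but its size and point of contact matched the flap spring. No check failed.

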